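# Set up a bracketed injection row

## Task

Make up the injection row in the front row of the aluminium vial block, leaving the blue-capped standard and the green-capped check where they stand. Move the black-capped spent vial from between those two straight back into the hole behind it in the rear row, and put the orange-capped sample in its old place; set the white-capped blank in the next hole on the free side of the standard, and the yellow-capped rinse vial in the next hole on the free side of the check. Seat every vial upright at the bottom of its hole, never let one fall over, and leave the wash bottle and the beaker undisturbed.

Things in the scene. Friction and masses are not known exactly. Their poses are not given: they have to be found in the camera images.
- rack: Fixed aluminium vial block with black ends, 118 (x) x 233 (y) x 30 mm (ends 32). Origin: centre of underside; x to the rear row (away from the robot), y left along the rows, z up; yaw to 0.3 rad. Holes 33 mm wide, 22 deep (floor 8 mm above underside), centres x = -37 (front), +37 (rear), y = -80, -40, 0, 40, 80 mm. Close the fingers across the rows, opened 45 to 65 mm.
- bench_mat: Fixed grey rubber mat, 150 mm (x) by 200 mm (y), 3 mm thick. Origin: centre of underside; x away from the robot, z up; yaw to 0.3 rad. Sample, blank and rinse vials stand on it in a loose row along its y axis, in any order, 40 to 70 mm apart: close the fingers across the row (along mat x). Block and mat may change sides.
- standard: Calibration standard: clear vial with a blue cap. It stays in its front-row hole, at y = +40 or -40 mm of the block. 27.5 mm across the glass, 59 mm tall (glass to 44 mm, where to grip it; cap 23 mm across above), 20 to 40 g, upright. Origin: centre of underside; z up through the cap.
- check: Check sample: clear vial with a green cap. It stays in its front-row hole, at the other of y = +40 and -40 mm of the block. 27.5 mm across the glass, 59 mm tall (glass to 44 mm, where to grip it; cap 23 mm across above), 20 to 40 g, upright. Origin: centre of underside; z up through the cap.
- spent: Spent vial: clear vial with a black cap, in the middle hole of the block's front row between standard and check (glass 22 mm clear of the block's top). 27.5 mm across the glass, 59 mm tall (glass to 44 mm, where to grip it; cap 23 mm across above), 20 to 40 g, upright. Origin: centre of underside; z up through the cap.
- sample: Sample: clear vial with an orange cap, on the mat. 27.5 mm across the glass, 59 mm tall (glass to 44 mm, where to grip it; cap 23 mm across above), 20 to 40 g, upright. Origin: centre of underside; z up through the cap.
- blank: Blank: clear vial with a white cap, on the mat. 27.5 mm across the glass, 59 mm tall (glass to 44 mm, where to grip it; cap 23 mm across above), 20 to 40 g, upright. Origin: centre of underside; z up through the cap.
- rinse: Needle-rinse vial: brown amber glass with a yellow cap, on the mat. 27.5 mm across the glass, 59 mm tall (glass to 44 mm, where to grip it; cap 23 mm across above), 20 to 40 g, upright. Origin: centre of underside; z up through the cap.
- wash_bottle: Bystander: white squeeze bottle with a red cap and bent spout, 65 x 109 x 193 mm, loose on the worktop to the left of the work; not to be disturbed. Origin: centre of underside.
- beaker: Bystander: empty glass beaker, 56 x 63 x 70 mm, loose on the worktop to the left of the work; not to be disturbed. Origin: centre of underside.

How it is judged:
By the outcome, as a careful person would: the job done as asked, in the order asked, and still so for the second after the job is handed in, with the robot touching nothing.
It also fails if it takes over 101 s, if anything falls off the work surface, if the arm or the gripper's body presses on something with over 40 N, if the wrist force passes 120 N, or if a joint passes its speed limit or range.

## Robot

A 7-joint arm with a two-finger parallel gripper is mounted at the origin on a cart in front of the work surface, level with it; the furniture and walls round the work are solid. World frame = base frame: x ahead of the robot, y to its left, z up, the work surface at z = 0. Lengths are in m, angles in rad, forces in N, time in s.
With the tool pointing down it reaches from about 0.4 to 0.9 m from the base axis. Payload 5.5 kg.
Tool frame: the origin (TCP) lies between the finger pads; the fingertips stand robot.tip_extent ahead of it and the grasp point (between the pads) lies 11 mm behind it (robot.tip_extent is the distance from the TCP to the fingertips, in m); z points along the fingers, y is the line along which they close (so a half turn about z gives the same grasp; the last joint's range is limited). The gripper opens to 85 mm and grips with 20 to 120 N. Pads are 22 mm wide; open, the fingers measure 114 mm over their backs; the gripper's body (76 mm by 85 mm) begins 54 mm behind the grasp point. The pads swing forward as they close: fully open they stand 13 mm farther back than shut.
Start: joints at [1.504, 0.501, -0.427, 1.55, 0.221, 1.138, -0.21], TCP at [0.211, -0.615, 0.239] pointing down, gripper open.
Joint ranges: [-2.88, 2.88], [-0.31, 2.03], [-1.54, 1.56], [0.2, 2.42], [-1.41, 4.55], [0.19, 2.02], [-2.57, 2.57]. Speed limits (rad/s): [2.57, 2.57, 3.14, 3.14, 3.14, 3.14, 3.14].

## Interface

Orientations are given as a unit quaternion [x, y, z, w].
In Python, from bench import robot gives the robot as it stands.
- The arm moves only by the tool play_rows, never from a script. Its argument "moves" is one flat list of numbers, 7 for each row, row after row: the turn, a rotation vector about the tool's x, y, z in fractions of the full range, 1 being 2 rad, then the shift along the tool's x, y, z in normalised numbers (1 is 1 m), then the opening, from -1 (shut) to 1 (fully open). In form: [wx, wy, wz, x, y, z, gripper, wx, wy, wz, x, y, z, gripper, ...]. A call has 1 to 20 rows; each row is the pose to reach, as a shift and turn from the pose commanded when the call began, along the tool's axes at that moment; what a row does not reach only later rows make up. A row lasts 1/8 s, in which the tool goes at most 62.5 mm and 10.7 degrees, less where a joint would pass 70% of its speed; a pose out of reach is approached as far as the arm can. No shift or turn number may pass 1 either way. A call with a gripper value outside its range is refused whole. The fingers move at their own pace and stop on an object; "newtons" is the grip in N (left out, the last holds). Time passes only in rows, so rows that repeat a pose let the fingers close. It gives the time, the measured TCP pose, the force, the opening and the grip force at its end, in the units of the state.
- robot.sense(): the state, without advancing time (a new reading comes with each control period).
- robot.read_camera(name): name is "side" or "top" or "wrist"; returns a dict with "img" (420x560x3 uint8, red, green, blue), "z_map" (420x560 float32, m along the optical axis (not along the pixel's ray), 0 where there is no reading), "camera_matrix" (3x3 intrinsics, pixels), "distortion" ([k1, k2, p1, p2, k3] as OpenCV has them; the pictures are not rectified), "world_to_cam" (4x4, takes a point from world to camera coordinates); the wrist camera has in their place "T_tool_cam" (4x4, takes a point from camera to tool coordinates, whose origin is the TCP and whose axes are the flange's). Camera axes: x right, y down, z forward; pixel columns grow to the right and rows downward; lengths in m; the calibration is good to about 2 mm. A picture is of the moment at which its call begins: read the wrist's pose just before it.
- robot.close_job(): hands the job in; it is judged then, once.
The state is a dict: "t": time; "joint_positions": joint angles; "dq": joint speeds; "tau": joint torques, N m; "tcp_pos": TCP position; "tcp_rot": TCP orientation; "wrist_force": force on the tool from outside, world axes, zero at the start; "torque": the same for the moment, N m; "gripper_width": finger opening in m; "grasp_force": force on a finger pad.
Only numpy, scipy, OpenCV 4.12 (cv2) and the standard library are available. Lean on these libraries where they do the work, as an engineer would, in place of code of your own. Each camera call takes 0.05 s, during which the arm holds its last target. There are 200 camera calls.

## Working session

There is one attempt and no reset: what is moved stays moved. The work goes in short steps, Python scripts to look and compute and a tool call to move; the robot and the scene stay as the last step left them, time stands still between calls to the robot, and variables do not carry over. Pictures are saved under pics/ and viewed, at most 14 in all, crops included, and the job is handed in when it is done.

Besides the shell and the picture viewer there is one more tool, called as name(argument=value, ...) on one line, values as JSON. play_rows: Moves the arm, as the interface text tells. Its arguments: {"type":"object","properties":{"moves":{"type":"array"},"newtons":{"type":"number"}},"required":["moves"]}

```bash
mkdir -p pics
python3 - <<'E'
from bench import robot
import cv2,numpy as np
s=robot.sense()
for k in s: print(k,np.round(s[k],4))
print(robot.tip_extent)
for n in("top","side"):
    c=robot.read_camera(n); cv2.imwrite(f"pics/{n}0.png",c["img"][:,:,::-1]); np.savez(f"{n}0.npz",**c)
    print(n,c["camera_matrix"].tolist(),c["distortion"],np.round(c["world_to_cam"],3).tolist())
E
```

```text
t 0.0
joint_positions [ 1.5042  0.5018 -0.4268  1.5514  0.2208  1.1383 -0.2103]
dq [ 0.0013 -0.0001  0.0017 -0.0009 -0.001   0.0003  0.0023]
tau [-0.0000e+00 -5.6952e+01 -5.8166e+00 -2.8094e+01  1.0600e-02  1.2000e-02
 -0.0000e+00]
tcp_pos [ 0.2103 -0.6143  0.2383]
tcp_rot [ 9.864e-01  1.642e-01 -1.000e-04 -1.000e-03]
wrist_force [-0.2845  0.7229 -0.1973]
torque [-0.064   0.0222  0.0026]
grasp_force 0.0
gripper_width 0.0857
0.008
top [[537.5325787887527, 0.0, 287.50449335010404], [0.0, 537.5325787887527, 205.17317524814575], [0.0, 0.0, 1.0]] [-0.04292218  0.          0.          0.          0.        ] [[-0.004, -1.0, -0.016, 0.026], [-0.987, 0.006, -0.161, 0.496], [0.161, 0.015, -0.987, 1.27], [0.0, 0.0, 0.0, 1.0]]
side [[413.22480229800743, 0.0, 283.634689757635], [0.0, 413.22480229800743, 211.23783692433946], [0.0, 0.0, 1.0]] [-0.04643525  0.          0.          0.          0.        ] [[0.946, -0.324, -0.02, -0.456], [-0.159, -0.408, -0.899, 0.123], [0.283, 0.854, -0.437, 0.887], [0.0, 0.0, 0.0, 1.0]]
```

View pics/top0.png

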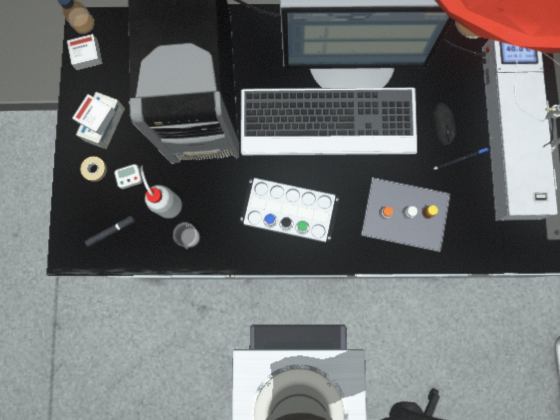

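View pics/side0.png

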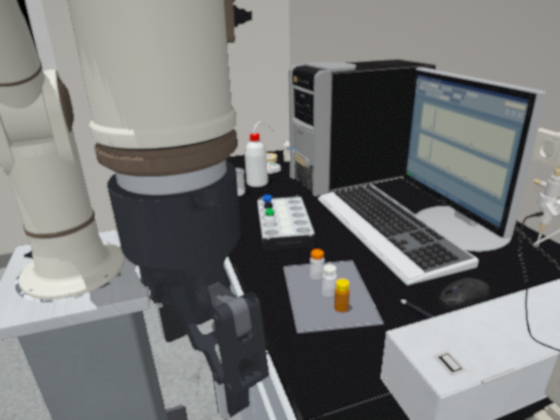

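The top view shows the block at about (290,210). Its front row runs left to right: empty (254,217), blue (270,218), black (287,222), green (302,226), empty (319,231). The mat is at (405,213), with orange (387,212), white (411,212) and yellow (432,211). I'll enlarge this area.

Run:
```python
import cv2,numpy as np
c=np.load("top0.npz"); im=c["img"][170:255,235:345][:,:,::-1]
cv2.imwrite("pics/c1.png",cv2.resize(im,None,fx=7,fy=7,interpolation=cv2.INTER_CUBIC))
im=c["img"][170:255,355:455][:,:,::-1]
cv2.imwrite("pics/c2.png",cv2.resize(im,None,fx=7,fy=7,interpolation=cv2.INTER_CUBIC))
```

```text
(no output)
```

View pics/c1.png

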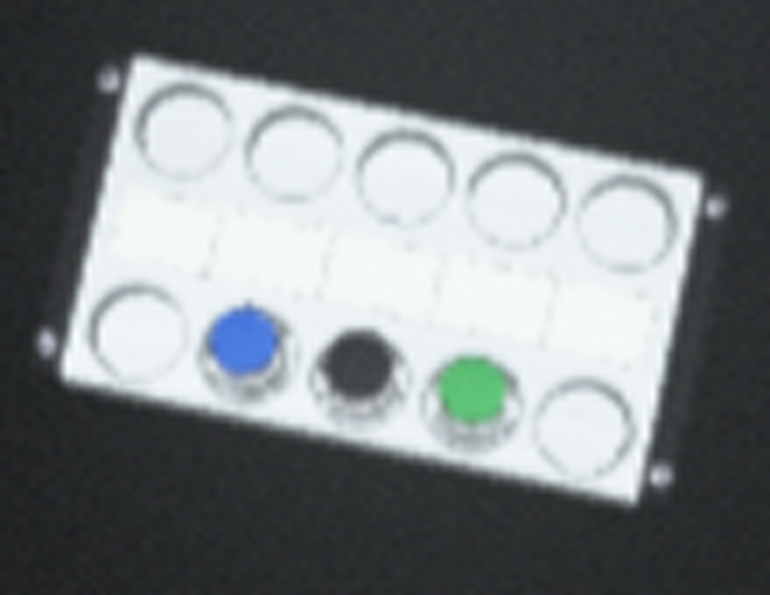

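View pics/c2.png

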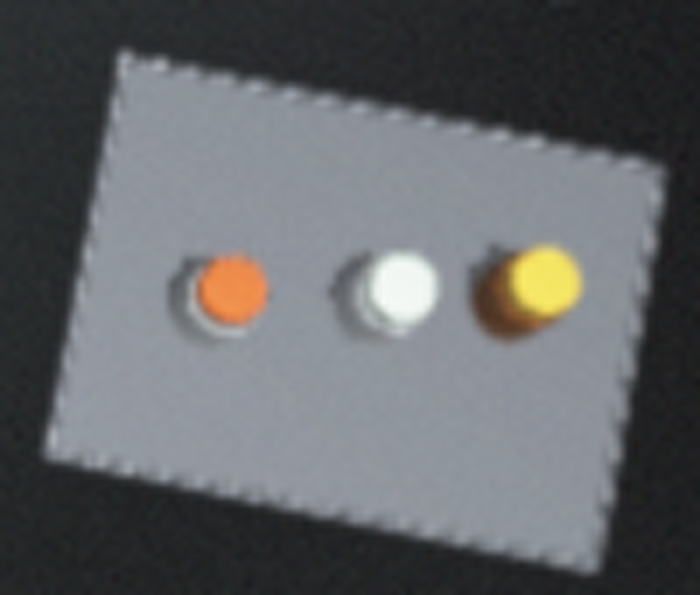

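The crops give me the hole rims, the caps and the mat corners. Next I convert them to world coordinates.

```bash
cat > h.py <<'E'
import numpy as np,cv2
from scipy.spatial.transform import Rotation as R
def ray(px,K,D): 
    u=cv2.undistortPoints(np.array(px,float).reshape(-1,1,2),K,D)[:,0]; return np.c_[u,np.ones(len(u))]
def to_plane(px,z,K,D,T):  # T camera->world
    d=ray(px,K,D)@T[:3,:3].T; o=T[:3,3]; return o+d*((z-o[2])/d[:,2])[:,None]
def fit(m,w):  # 2D rigid model->world
    m=np.array(m,float);w=np.array(w)[:,:2];a=m-m.mean(0);b=w-w.mean(0)
    th=np.arctan2((a[:,0]*b[:,1]-a[:,1]*b[:,0]).sum(),(a*b).sum()); r=np.array([[np.cos(th),-np.sin(th)],[np.sin(th),np.cos(th)]])
    t=w.mean(0)-r@m.mean(0); return th,t,r,w-(m@r.T+t)
E
python3 - <<'E'
from h import *
np.set_printoptions(precision=4,suppress=True)
c=np.load("top0.npz");K,D=c["camera_matrix"],c["distortion"];T=np.linalg.inv(c["world_to_cam"])
f=lambda p,ox,z:to_plane((np.array(p)+.5)/7-.5+[ox,170],z,K,D,T)
h=f([(185,131),(294,153),(405,178),(517,201),(628,223),(137,333),(583,428)],235,.030)
m=[(37,80),(37,40),(37,0),(37,-40),(37,-80),(-37,80),(-37,-80)]
th,t,r,e=fit(np.array(m)/1e3,h);print("block",th,t,e*1e3)
for y in(80,40,0,-40,-80):print(y,r@[-.037,y/1e3]+t)
print("rear0",r@[.037,0]+t)
print("caps",f([(245,342),(359,365),(472,390)],235,.067))
v=f([(233,289),(404,288),(546,282)],355,.062);print("vials",v)
mm=f([(122,53),(665,163),(600,573),(46,458)],355,.003)
th,t,r,e=fit(np.array([(75,100),(75,-100),(-75,-100),(-75,100)])/1e3,mm);print("mat",th,t,e*1e3,(v[:,:2]-t)@r)
# depth check
for n,(x,y),o in(("orange",(233,289),355),("black",(359,365),235)):
    q=np.round((np.array([x,y])+.5)/7-.5+[o,170]).astype(int);d=c["z_map"][q[1],q[0]]
    print(n,(T@np.r_[ray([q],K,D)[0]*d,1])[:3])
from bench import robot
s=robot.sense();w=robot.read_camera("wrist");print(w["camera_matrix"],w["T_tool_cam"]);print(R.from_quat(s["tcp_rot"]).as_matrix())
E
```

```text
block -0.2182221153721913 [0.4871 0.0196] [[-0.2999 -0.4235]
 [ 0.1907  0.0978]
 [-0.3704  0.0373]
 [-0.189  -0.2611]
 [ 0.3759 -0.1084]
 [-0.0162  0.0757]
 [ 0.3089  0.5823]]
80 [0.4683 0.1057]
40 [0.4596 0.0667]
0 [0.4509 0.0276]
-40 [ 0.4423 -0.0114]
-80 [ 0.4336 -0.0505]
rear0 [0.5232 0.0116]
caps [[ 0.4597  0.0661  0.067 ]
 [ 0.4516  0.0274  0.067 ]
 [ 0.4428 -0.0109  0.067 ]]
vials [[ 0.477  -0.2165  0.062 ]
 [ 0.477  -0.2749  0.062 ]
 [ 0.4787 -0.3236  0.062 ]]
mat -0.21018742393697168 [ 0.4781 -0.2712] [[ 0.0115 -0.5321]
 [ 0.1536  0.939 ]
 [-0.236   0.2293]
 [ 0.0708 -0.6362]] [[-0.0125  0.0533]
 [-0.0003 -0.0039]
 [ 0.0115 -0.0511]]
orange [ 0.4763 -0.2165  0.064 ]
black [0.4515 0.0271 0.063 ]
[[323.8308   0.     281.3645]
 [  0.     323.8308 211.1072]
 [  0.       0.       1.    ]] [[-0.0009 -0.961  -0.2765  0.0711]
 [ 1.     -0.001  -0.      0.    ]
 [-0.0002 -0.2765  0.961  -0.1347]
 [ 0.      0.      0.      1.    ]]
[[ 0.9461  0.3239 -0.0005]
 [ 0.3239 -0.9461  0.0017]
 [ 0.0001 -0.0017 -1.    ]]
```

The manual's scale: turns go in shares of 2 rad. Converting my numbers, -58.6 degrees / 114.5916 = -0.5114.

play_rows(moves=[0,0,-0.0349,0.038,-0.034,-0.002,0.3,0,0,-0.0698,0.076,-0.068,-0.004,0.3,0,0,-0.1047,0.114,-0.101,-0.006,0.3,0,0,-0.1396,0.151,-0.135,-0.008,0.3,0,0,-0.1745,0.189,-0.169,-0.01,0.3,0,0,-0.2094,0.227,-0.202,-0.011,0.3,0,0,-0.24,0.248,-0.235,-0.006,0.3,0,0,-0.2705,0.269,-0.268,-0.001,0.3,0,0,-0.3011,0.289,-0.301,0.004,0.3,0,0,-0.3316,0.31,-0.334,0.009,0.3,0,0,-0.3622,0.331,-0.366,0.014,0.3,0,0,-0.3927,0.352,-0.399,0.019,0.3,0,0,-0.4232,0.373,-0.432,0.024,0.3,0,0,-0.4538,0.394,-0.465,0.029,0.3,0,0,-0.4843,0.415,-0.498,0.034,0.3,0,0,-0.5114,0.435,-0.53,0.039,0.3,0,0,-0.5114,0.435,-0.53,0.039,0.3,0,0,-0.5114,0.435,-0.53,0.039,0.3,0,0,-0.5114,0.435,-0.53,0.039,0.3], newtons=30)

```text
t: 2.52
tcp_pos: [0.4503, 0.0259, 0.2002]
tcp_rot: [0.781, 0.625, -0.0, 0.0]
wrist_force: [-0.4, -0.2, -0.6]
gripper_width: 0.0552
grasp_force: 0.0
```

```bash
cat >> h.py <<'E'
def wrist(n):
    from bench import robot
    s=robot.sense();w=robot.read_camera("wrist")
    T=np.eye(4);T[:3,:3]=R.from_quat(s["tcp_rot"]).as_matrix();T[:3,3]=s["tcp_pos"]
    T=T@w["T_tool_cam"];cv2.imwrite(f"pics/{n}.png",w["img"][:,:,::-1]);np.savez(n+".npz",T=T,K=w["camera_matrix"],D=w["distortion"],z=w["z_map"],img=w["img"])
    print(s["t"],s["tcp_pos"],R.from_quat(s["tcp_rot"]).as_euler("xyz",degrees=True),s["gripper_width"],s["wrist_force"],np.round(s["joint_positions"],2))
E
python3 -c "
from h import *
wrist('w1')"
```

```text
2.525 [0.4502507  0.02594261 0.20022699] [-1.79990291e+02  4.64760330e-02  7.73596633e+01] 0.05516609915994014 [-0.35396618 -0.23177463 -0.64696315] [ 0.73  0.29 -0.97  2.06  0.29  0.94 -0.61]
```

View pics/w1.png

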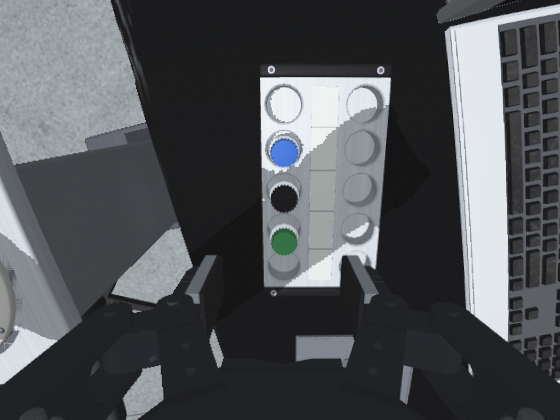

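The wrist view shows blue (285,152), black (284,197) and green (284,240). The front +80 hole is at (283,104); the rear holes are at (365,104), (361,147) and (360,189). I'll check these against the top-camera estimate.

Run:
```python
from h import *
np.set_printoptions(precision=4,suppress=True)
c=np.load("w1.npz");K,D,T=c["K"],c["D"],c["T"]
r=np.array([[np.cos(.2182),np.sin(.2182)],[-np.sin(.2182),np.cos(.2182)]]);t=np.array([.4871,.0196])
loc=lambda w:(w[:,:2]-t)@r.T.T if 0 else (np.linalg.inv(r)@(w[:,:2]-t).T).T
print("caps",loc(to_plane([(285,152),(284,197),(284,240)],.067,K,D,T)))
print("holes",loc(to_plane([(283,104),(365,104),(361,147),(360,189)],.030,K,D,T)))
print("tcp",loc(np.array([[.4503,.0259,0]])))
im=c["img"][60:290,240:400][:,:,::-1];cv2.imwrite("pics/c3.png",cv2.resize(im,None,fx=2.5,fy=2.5,interpolation=cv2.INTER_CUBIC))
```

```text
caps [[-0.0334  0.042 ]
 [-0.0343  0.0041]
 [-0.0344 -0.035 ]]
holes [[-0.0348  0.0812]
 [ 0.0392  0.0813]
 [ 0.0378  0.0428]
 [ 0.0393  0.0028]]
tcp [[-0.0373 -0.0018]]
```

View pics/c3.png

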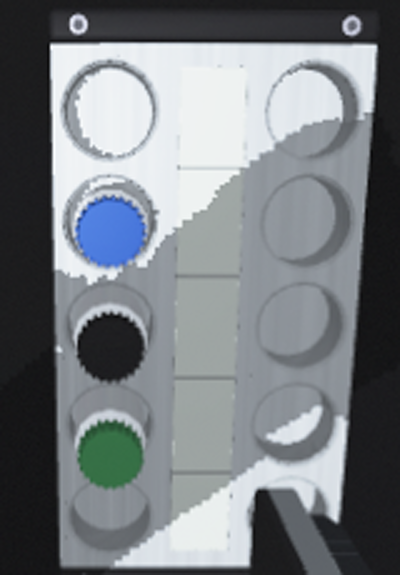

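Wrist and top cameras agree within 2–3 mm, so I split the difference. Next I grasp the spent vial.

Converted, -0.14 degrees / 114.5916 = -0.0012.

play_rows(moves=[0,0,-0.0012,0.003,0.0015,0.03,0.3,0,0,-0.0012,0.003,0.0015,0.06,0.3,0,0,-0.0012,0.003,0.0015,0.09,0.3,0,0,-0.0012,0.003,0.0015,0.115,0.3,0,0,-0.0012,0.003,0.0015,0.135,0.3,0,0,-0.0012,0.003,0.0015,0.15,0.3,0,0,-0.0012,0.003,0.0015,0.157,0.3,0,0,-0.0012,0.003,0.0015,0.157,0.3,0,0,-0.0012,0.003,0.0015,0.157,0,0,0,-0.0012,0.003,0.0015,0.157,-0.2,0,0,-0.0012,0.003,0.0015,0.157,-0.6,0,0,-0.0012,0.003,0.0015,0.157,-0.6,0,0,-0.0012,0.003,0.0015,0.157,-0.6,0,0,-0.0012,0.003,0.0015,0.157,-0.6], newtons=30)

```text
t: 4.32
tcp_pos: [0.453, 0.03, 0.0439]
tcp_rot: [0.779, 0.627, 0.0, 0.0]
wrist_force: [-1.4, -0.1, 6.6]
gripper_width: 0.0261
grasp_force: 29.3
```

```bash
python3 -c "
from h import *
wrist('w2')"
```

```text
4.325 [0.45304203 0.0299773  0.04387239] [1.79938292e+02 8.53773589e-03 7.76405949e+01] 0.026083148696592257 [-1.43766366 -0.12725578  6.62182214] [ 0.49  0.56 -0.73  2.15  0.63  0.65 -0.9 ]
```

View pics/w2.png

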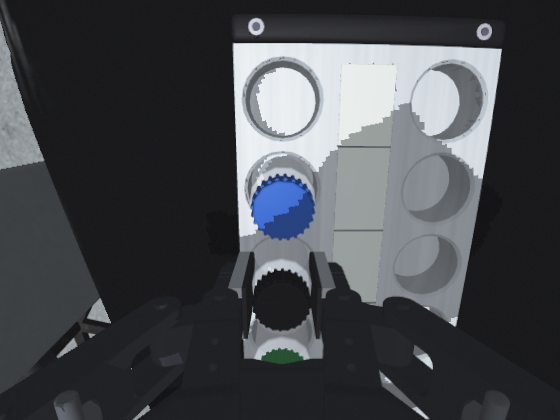

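The vial is held with the cap at about (282,299). The front +80 hole is at (283,97); the rear holes are at (449,100), (436,187) and (426,264).

```bash
cat >> h.py <<'E'
t0=np.array([.4871,.0196]);r0=np.array([[np.cos(.2182),np.sin(.2182)],[-np.sin(.2182),np.cos(.2182)]])
loc=lambda w:(np.atleast_2d(w)[:,:2]-t0)@r0.T  # world -> block frame (top-camera estimate) -- r0 checked below
r0=np.array([[np.cos(.2182),-np.sin(.2182)],[np.sin(.2182),np.cos(.2182)]])
E
python3 - <<'E'
from h import *
np.set_printoptions(precision=4,suppress=True)
c=np.load("w2.npz");K,D,T=c["K"],c["D"],c["T"]
print("chk",loc([.4509,.0276]))
print("tcp",loc([.45304,.02998]))
print("blk,blue caps",loc(to_plane([(282,298),(283,207)],.067,K,D,T)))
print("holes",loc(to_plane([(283,97),(449,100),(436,187),(426,264)],.030,K,D,T)))
E
```

```text
chk [[-0.0371 -0.    ]]
tcp [[-0.0355  0.0028]]
blk,blue caps [[-0.0346  0.006 ]
 [-0.0343  0.0428]]
holes [[-0.0342  0.0824]
 [ 0.0396  0.0821]
 [ 0.0385  0.0426]
 [ 0.0388  0.0027]]
```

play_rows(moves=[0,0,0,0,0,-0.007,-0.6,0,0,0,0,0,-0.018,-0.6,0,0,0,0,0,-0.032,-0.6,0,0,0,0,0,-0.042,-0.6,0,0,0,0,0.01,-0.045,-0.6,0,0,0,0,0.025,-0.045,-0.6,0,0,0,0,0.045,-0.045,-0.6,0,0,0,0,0.062,-0.045,-0.6,0,0,0,0,0.074,-0.042,-0.6,0,0,0,0,0.074,-0.036,-0.6,0,0,0,0,0.074,-0.03,-0.6,0,0,0,0,0.074,-0.026,-0.6,0,0,0,0,0.074,-0.026,-0.6,0,0,0,0,0.074,-0.026,-0.6], newtons=30)

```text
t: 6.12
tcp_pos: [0.5248, 0.0142, 0.0695]
tcp_rot: [0.779, 0.627, 0.0, 0.0]
wrist_force: [0.2, 1.0, 0.8]
gripper_width: 0.026
grasp_force: 29.7
```

```bash
python3 -c "
from h import *
wrist('w3')
print(loc([float(x) for x in __import__('bench').robot.sense()['tcp_pos'][:2]]))"
```

```text
6.125 [0.52481727 0.01416079 0.06948339] [1.79983602e+02 3.98951843e-03 7.76487893e+01] 0.026011911011992926 [0.24029826 1.02453593 0.82008238] [ 0.51  0.61 -0.75  1.98  0.59  0.78 -0.8 ]
[[0.03811121 0.00287043]]
```

View pics/w3.png

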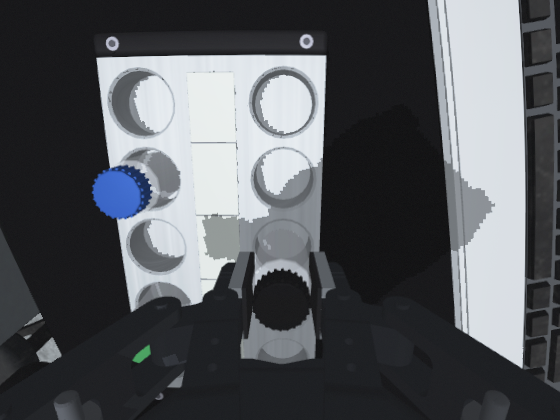

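The vial is held over the rear middle hole, with the cap at (282,299) and the row's hole centres at x≈283. I lower it slowly and release.

play_rows(moves=[0,0,0,0,0,0.005,-0.6,0,0,0,0,0,0.01,-0.6,0,0,0,0,0,0.015,-0.6,0,0,0,0,0,0.02,-0.6,0,0,0,0,0,0.023,-0.6,0,0,0,0,0,0.0255,-0.6,0,0,0,0,0,0.0255,-0.6,0,0,0,0,0,0.0255,-0.6])

```text
t: 7.18
tcp_pos: [0.5248, 0.0142, 0.0439]
tcp_rot: [0.779, 0.627, 0.0, 0.0]
wrist_force: [-1.3, 0.3, 2.8]
gripper_width: 0.0266
grasp_force: 29.9
```

Converted, 0.15 degrees / 114.5916 = 0.0013.

play_rows(moves=[0,0,0,0,0,0,-0.2,0,0,0,0,0,0,0.1,0,0,0,0,0,0,0.1,0,0,0,0,0,-0.01,0.1,0,0,0,0,0,-0.03,0.1,0,0,0,0,0,-0.06,0.1,0,0,0,0,0,-0.09,0.3,0,0,0.0013,-0.02,0.001,-0.116,0.3,0,0,0.0013,-0.06,0.002,-0.116,0.3,0,0,0.0013,-0.1,0.003,-0.116,0.3,0,0,0.0013,-0.14,0.004,-0.116,0.3,0,0,0.0013,-0.18,0.004,-0.116,0.3,0,0,0.0013,-0.21,0.004,-0.116,0.3,0,0,0.0013,-0.234,0.004,-0.116,0.3,0,0,0.0013,-0.234,0.004,-0.116,0.3,0,0,0.0013,-0.234,0.004,-0.116,0.3])

```text
t: 9.18
tcp_pos: [0.4791, -0.2143, 0.1607]
tcp_rot: [0.78, 0.626, 0.0, 0.0]
wrist_force: [-0.4, 0.6, -0.5]
gripper_width: 0.0554
grasp_force: 0.0
```

```bash
cat > st.py <<'E'
from h import *
from bench import robot
s=robot.sense();np.set_printoptions(precision=4,suppress=True)
print(s["t"],"loc",loc(s["tcp_pos"]),"z",s["tcp_pos"][2],R.from_quat(s["tcp_rot"]).as_euler("xyz",degrees=True),s["gripper_width"],s["joint_positions"])
E
python3 st.py; python3 -c "
from h import *
wrist('w4')"
```

```text
9.175 loc [[ 0.0428 -0.2301]] z 0.16070021487283312 [179.9382  -0.0172  77.5334] 0.05538930164472887 [ 1.0382  0.4721 -0.833   1.9268  0.4329  0.9297 -0.2237]
9.175 [ 0.4791137  -0.21430484  0.16070021] [ 1.79938167e+02 -1.71603499e-02  7.75333724e+01] 0.05538930164472887 [-0.43207653  0.55858625 -0.54361813] [ 1.04  0.47 -0.83  1.93  0.43  0.93 -0.22]
```

View pics/w4.png

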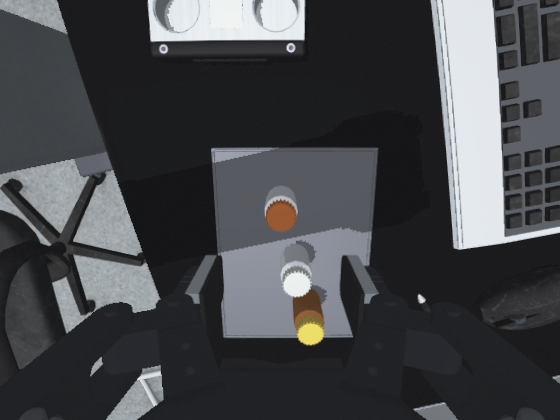

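Orange is centred between the fingers at (282,214), with white at (296,283) and yellow at (310,333). The bystanders look untouched.

Run:
```python
from h import *
c=np.load("w4.npz");K,D,T=c["K"],c["D"],c["T"]
print(loc(to_plane([(282,215),(296,283),(310,333)],.062,K,D,T)))
z=c["z"]
for u,v in((282,215),(282,160)):
    print((T@np.r_[ray([(u,v)],K,D)[0]*z[v,u],1])[:3])
```

```text
[[ 0.0442047  -0.22969473]
 [ 0.0554745  -0.28680278]
 [ 0.06802472 -0.33444678]]
[ 0.48052464 -0.21426181  0.06184945]
[ 0.48808443 -0.18107138  0.00342472]
```

play_rows(moves=[0,0,0,0,0,0.03,0.3,0,0,0,0,0,0.06,0.3,0,0,0,0,0,0.085,0.3,0,0,0,0,0,0.105,0.3,0,0,0,0,0,0.117,0.3,0,0,0,0,0,0.1215,0.3,0,0,0,0,0,0.1215,0.3,0,0,0,0,0,0.1215,0.1,0,0,0,0,0,0.1215,-0.1,0,0,0,0,0,0.1215,-0.2,0,0,0,0,0,0.1215,-0.3,0,0,0,0,0,0.1215,-0.6,0,0,0,0,0,0.1215,-0.6,0,0,0,0,0,0.1215,-0.6,0,0,0,0,0,0.1215,-0.6], newtons=30)

```text
t: 11.1
tcp_pos: [0.4787, -0.2154, 0.0386]
tcp_rot: [0.78, 0.626, -0.0, 0.0]
wrist_force: [-1.4, -0.5, 5.6]
gripper_width: 0.0263
grasp_force: 29.5
```

```bash
python3 st.py
```

```text
11.1 loc [[ 0.0427 -0.2312]] z 0.03855021421819273 [179.9939   0.0173  77.4942] 0.026269507703613734 [ 0.9141  0.6526 -0.6834  1.9876  0.6216  0.7194 -0.3726]
```

play_rows(moves=[0,0,0,0,0,-0.01,-0.6,0,0,0,0,0,-0.03,-0.6,0,0,0,0,0,-0.06,-0.6,0,0,0,0.01,0,-0.09,-0.6,0,0,0,0.03,-0.01,-0.11,-0.6,0,0,0,0.06,-0.02,-0.12,-0.6,0,0,0,0.09,-0.03,-0.12,-0.6,0,0,0,0.12,-0.042,-0.12,-0.6,0,0,0,0.15,-0.054,-0.12,-0.6,0,0,0,0.18,-0.066,-0.12,-0.6,0,0,0,0.205,-0.074,-0.12,-0.6,0,0,0,0.225,-0.078,-0.115,-0.6,0,0,0,0.2325,-0.0783,-0.1,-0.6,0,0,0,0.2325,-0.0783,-0.08,-0.6,0,0,0,0.2325,-0.0783,-0.06,-0.6,0,0,0,0.2325,-0.0783,-0.045,-0.6,0,0,0,0.2325,-0.0783,-0.037,-0.6,0,0,0,0.2325,-0.0783,-0.035,-0.6,0,0,0,0.2325,-0.0783,-0.035,-0.6])

```text
t: 13.48
tcp_pos: [0.4529, 0.0287, 0.0736]
tcp_rot: [0.78, 0.626, 0.0, 0.0]
wrist_force: [0.7, -0.1, -0.2]
gripper_width: 0.0261
grasp_force: 29.6
```

```bash
python3 st.py; python3 -c "
from h import *
wrist('w5')"
```

```text
13.475 loc [[-0.0354  0.0015]] z 0.07364870870271321 [179.9677  -0.0079  77.4945] 0.026115012621650797 [ 0.5445  0.5129 -0.794   2.1431  0.5703  0.7054 -0.8531]
13.475 [0.45288793 0.0287164  0.07364871] [ 1.79967712e+02 -7.85640478e-03  7.74944645e+01] 0.026115012621650797 [ 0.68935647 -0.05672248 -0.18288498] [ 0.54  0.51 -0.79  2.14  0.57  0.71 -0.85]
```

View pics/w5.png

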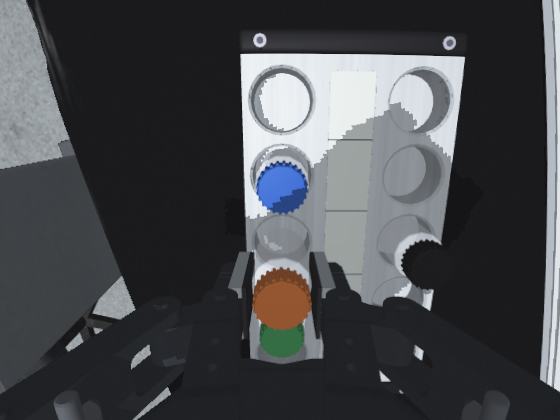

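Orange is over the middle front hole at (281,298), and spent is upright in the rear hole. I lower orange slowly.

play_rows(moves=[0,0,0,0,0,0.005,-0.6,0,0,0,0,0,0.01,-0.6,0,0,0,0,0,0.015,-0.6,0,0,0,0,0,0.02,-0.6,0,0,0,0,0,0.025,-0.6,0,0,0,0,0,0.028,-0.6,0,0,0,0,0,0.0295,-0.6,0,0,0,0,0,0.0295,-0.6,0,0,0,0,0,0.0295,-0.6])

```text
t: 14.65
tcp_pos: [0.4527, 0.0286, 0.0439]
tcp_rot: [0.78, 0.626, 0.0, 0.0]
wrist_force: [-0.8, 0.3, 0.2]
gripper_width: 0.0264
grasp_force: 29.7
```

play_rows(moves=[0,0,0,0,0,0,-0.2,0,0,0,0,0,0,0.1,0,0,0,0,0,0,0.1,0,0,0,0,0,-0.01,0.1,0,0,0,0,0,-0.03,0.1,0,0,0,0,0,-0.06,0.1,0,0,0,0,0,-0.09,0.3,0,0,0,-0.02,0.006,-0.116,0.3,0,0,0,-0.06,0.019,-0.116,0.3,0,0,0,-0.1,0.031,-0.116,0.3,0,0,0,-0.14,0.044,-0.116,0.3,0,0,0,-0.18,0.056,-0.116,0.3,0,0,0,-0.22,0.069,-0.116,0.3,0,0,0,-0.255,0.08,-0.116,0.3,0,0,0,-0.28,0.0875,-0.116,0.3,0,0,0,-0.29,0.0905,-0.1,0.3,0,0,0,-0.29,0.0905,-0.08,0.3,0,0,0,-0.29,0.0905,-0.06,0.3,0,0,0,-0.29,0.0905,-0.06,0.3])

```text
t: 17.02
tcp_pos: [0.4766, -0.2717, 0.1014]
tcp_rot: [0.779, 0.627, -0.001, -0.002]
wrist_force: [-0.5, 0.5, 1.5]
gripper_width: 0.0556
grasp_force: 0.0
```

```bash
python3 st.py
```

```text
17.025 loc [[ 0.0528 -0.2867]] z 0.1014267038498963 [-179.7508   -0.1243   77.6283] 0.055589617188982324 [ 1.0571  0.595  -0.7571  1.9023  0.5305  0.8608 -0.19  ]
```

play_rows(moves=[0,0,0,0,0,0,0.3,0,0,0,0,0,0,0.3,0,0,0,0,0,0,0.3])

```text
t: 17.4
tcp_pos: [0.4785, -0.2743, 0.1045]
tcp_rot: [0.78, 0.626, 0.0, 0.001]
wrist_force: [1.0, 0.1, 0.6]
gripper_width: 0.0555
grasp_force: 0.0
```

```bash
python3 st.py
```

```text
17.4 loc [[ 0.0553 -0.2887]] z 0.10446501844054633 [179.9365   0.0331  77.4943] 0.055529313309478884 [ 1.0595  0.5913 -0.7583  1.8988  0.5302  0.8615 -0.1894]
```

Settled on target (0.055, −0.2887). Now I go down and grasp the blank.

play_rows(moves=[0,0,0,0,0,0.02,0.3,0,0,0,0,0,0.04,0.3,0,0,0,0,0,0.055,0.3,0,0,0,0,0,0.063,0.3,0,0,0,0,0,0.0655,0.3,0,0,0,0,0,0.0655,0.3,0,0,0,0,0,0.0655,0.1,0,0,0,0,0,0.0655,-0.1,0,0,0,0,0,0.0655,-0.2,0,0,0,0,0,0.0655,-0.3,0,0,0,0,0,0.0655,-0.6,0,0,0,0,0,0.0655,-0.6,0,0,0,0,0,0.0655,-0.6,0,0,0,0,0,0.0655,-0.6], newtons=30)

```text
t: 19.15
tcp_pos: [0.4785, -0.2742, 0.0386]
tcp_rot: [0.78, 0.626, 0.0, 0.0]
wrist_force: [1.0, 0.2, 4.6]
gripper_width: 0.0263
grasp_force: 29.7
```

```bash
python3 st.py
```

```text
19.15 loc [[ 0.0552 -0.2887]] z 0.03858792402166611 [179.9584   0.0119  77.4897] 0.026336329251301634 [ 0.9991  0.6865 -0.6804  1.9229  0.6226  0.753  -0.2607]
```

play_rows(moves=[0,0,0,0,0,-0.01,-0.6,0,0,0,0,0,-0.03,-0.6,0,0,0,0,0,-0.06,-0.6,0,0,0,0.01,0,-0.09,-0.6,0,0,0,0.03,-0.008,-0.11,-0.6,0,0,0,0.06,-0.015,-0.12,-0.6,0,0,0,0.095,-0.024,-0.12,-0.6,0,0,0,0.13,-0.033,-0.12,-0.6,0,0,0,0.165,-0.042,-0.12,-0.6,0,0,0,0.2,-0.051,-0.12,-0.6,0,0,0,0.235,-0.06,-0.12,-0.6,0,0,0,0.27,-0.069,-0.12,-0.6,0,0,0,0.305,-0.078,-0.12,-0.6,0,0,0,0.335,-0.086,-0.12,-0.6,0,0,0,0.358,-0.09,-0.12,-0.6,0,0,0,0.3695,-0.0908,-0.115,-0.6,0,0,0,0.3695,-0.0908,-0.1,-0.6,0,0,0,0.3695,-0.0908,-0.09,-0.6,0,0,0,0.3695,-0.0908,-0.09,-0.6,0,0,0,0.3695,-0.0908,-0.09,-0.6])

```text
t: 21.65
tcp_pos: [0.4695, 0.1058, 0.1282]
tcp_rot: [0.78, 0.626, -0.0, -0.0]
wrist_force: [-0.7, 0.9, -1.0]
gripper_width: 0.0258
grasp_force: 29.6
```

play_rows(moves=[0,0,0,0,0,0.015,-0.6,0,0,0,0,0,0.03,-0.6,0,0,0,0,0,0.045,-0.6,0,0,0,0,0,0.053,-0.6,0,0,0,0,0,0.055,-0.6,0,0,0,0,0,0.055,-0.6,0,0,0,0,0,0.055,-0.6])

```text
t: 22.52
tcp_pos: [0.4699, 0.1064, 0.0737]
tcp_rot: [0.78, 0.626, 0.0, 0.0]
wrist_force: [0.2, -0.0, -0.5]
gripper_width: 0.0262
grasp_force: 29.6
```

```bash
python3 st.py; python3 -c "
from h import *
wrist('w6')"
```

```text
22.525 loc [[-0.0356  0.081 ]] z 0.07371746300398163 [179.9522  -0.0139  77.4877] 0.026247751352498336 [ 0.3729  0.5565 -0.7938  2.0784  0.5912  0.7424 -1.0169]
22.525 [0.46989714 0.10642454 0.07371746] [ 1.79952154e+02 -1.38769889e-02  7.74876691e+01] 0.026247751352498336 [ 0.21809827 -0.01373384 -0.5078091 ] [ 0.37  0.56 -0.79  2.08  0.59  0.74 -1.02]
```

View pics/w6.png

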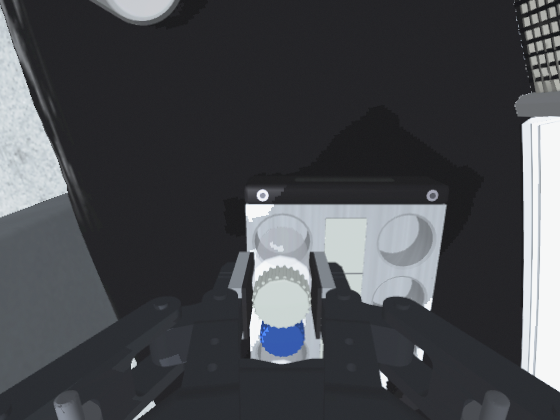

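White sits over the +80 hole: cap at (281,300), hole rim top at row 213, the same geometry as orange had. I lower it.

play_rows(moves=[0,0,0,0,0,0.005,-0.6,0,0,0,0,0,0.01,-0.6,0,0,0,0,0,0.015,-0.6,0,0,0,0,0,0.02,-0.6,0,0,0,0,0,0.025,-0.6,0,0,0,0,0,0.028,-0.6,0,0,0,0,0,0.0295,-0.6,0,0,0,0,0,0.0295,-0.6,0,0,0,0,0,0.0295,-0.6])

```text
t: 23.7
tcp_pos: [0.4696, 0.1063, 0.0439]
tcp_rot: [0.78, 0.626, 0.0, 0.0]
wrist_force: [0.2, -0.1, -0.8]
gripper_width: 0.026
grasp_force: 29.6
```

play_rows(moves=[0,0,0,0,0,0,-0.2,0,0,0,0,0,0,0.1,0,0,0,0,0,0,0.1,0,0,0,0,0,-0.01,0.1,0,0,0,0,0,-0.03,0.1,0,0,0,0,0,-0.06,0.1,0,0,0,0,0,-0.09,0.3,0,0,0,-0.02,0.005,-0.116,0.3,0,0,0,-0.06,0.015,-0.116,0.3,0,0,0,-0.1,0.025,-0.116,0.3,0,0,0,-0.14,0.035,-0.116,0.3,0,0,0,-0.18,0.045,-0.116,0.3,0,0,0,-0.22,0.055,-0.116,0.3,0,0,0,-0.26,0.065,-0.116,0.3,0,0,0,-0.3,0.075,-0.116,0.3,0,0,0,-0.34,0.085,-0.116,0.3,0,0,0,-0.38,0.095,-0.116,0.3,0,0,0,-0.405,0.101,-0.116,0.3,0,0,0,-0.4165,0.103,-0.1,0.3,0,0,0,-0.4165,0.103,-0.08,0.3])

```text
t: 26.2
tcp_pos: [0.4796, -0.3228, 0.1228]
tcp_rot: [0.78, 0.625, 0.0, 0.0]
wrist_force: [-0.3, 0.5, 0.8]
gripper_width: 0.0553
grasp_force: 0.0
```

play_rows(moves=[0,0,0,0,0,0,0.3,0,0,0,0,0,0,0.3,0,0,0,0,0,0,0.3,0,0,0,0,0,0,0.3])

```text
t: 26.7
tcp_pos: [0.4803, -0.3225, 0.1244]
tcp_rot: [0.78, 0.626, 0.0, 0.0]
wrist_force: [-0.2, 0.2, -0.3]
gripper_width: 0.0557
grasp_force: 0.0
```

```bash
python3 st.py
```

```text
26.7 loc [[ 0.0674 -0.3354]] z 0.12440026004615835 [179.9493   0.0279  77.5199] 0.05569556105473581 [ 1.1238  0.6049 -0.7684  1.8209  0.5172  0.9268 -0.0945]
```

play_rows(moves=[0,0,0,0,0,0.02,0.3,0,0,0,0,0,0.04,0.3,0,0,0,0,0,0.06,0.3,0,0,0,0,0,0.075,0.3,0,0,0,0,0,0.083,0.3,0,0,0,0,0,0.0855,0.3,0,0,0,0,0,0.0855,0.3,0,0,0,0,0,0.0855,0.1,0,0,0,0,0,0.0855,-0.1,0,0,0,0,0,0.0855,-0.2,0,0,0,0,0,0.0855,-0.3,0,0,0,0,0,0.0855,-0.6,0,0,0,0,0,0.0855,-0.6,0,0,0,0,0,0.0855,-0.6,0,0,0,0,0,0.0855,-0.6], newtons=30)

```text
t: 28.58
tcp_pos: [0.4801, -0.3228, 0.0386]
tcp_rot: [0.78, 0.626, 0.0, 0.0]
wrist_force: [-0.3, 0.7, 3.5]
gripper_width: 0.0261
grasp_force: 29.7
```

```bash
python3 st.py
```

```text
28.575 loc [[ 0.0673 -0.3357]] z 0.03856318218655666 [179.9635   0.0105  77.4878] 0.0260789868214699 [ 1.0574  0.722  -0.6789  1.8549  0.6246  0.789  -0.175 ]
```

play_rows(moves=[0,0,0,0,0,-0.01,-0.6,0,0,0,0,0,-0.03,-0.6,0,0,0,0,0,-0.06,-0.6,0,0,0,0.01,-0.004,-0.09,-0.6,0,0,0,0.03,-0.012,-0.11,-0.6,0,0,0,0.06,-0.024,-0.12,-0.6,0,0,0,0.09,-0.036,-0.12,-0.6,0,0,0,0.12,-0.048,-0.12,-0.6,0,0,0,0.15,-0.06,-0.12,-0.6,0,0,0,0.18,-0.072,-0.12,-0.6,0,0,0,0.21,-0.084,-0.12,-0.6,0,0,0,0.235,-0.094,-0.12,-0.6,0,0,0,0.25,-0.1,-0.115,-0.6,0,0,0,0.257,-0.103,-0.1,-0.6,0,0,0,0.257,-0.103,-0.08,-0.6,0,0,0,0.257,-0.103,-0.06,-0.6,0,0,0,0.257,-0.103,-0.045,-0.6,0,0,0,0.257,-0.103,-0.037,-0.6,0,0,0,0.257,-0.103,-0.035,-0.6,0,0,0,0.257,-0.103,-0.035,-0.6])

```text
t: 31.08
tcp_pos: [0.4353, -0.0494, 0.0736]
tcp_rot: [0.78, 0.626, 0.0, 0.0]
wrist_force: [0.2, 0.9, 0.2]
gripper_width: 0.0264
grasp_force: 29.6
```

```bash
python3 st.py; python3 -c "
from h import *
wrist('w7')"
```

```text
31.075 loc [[-0.0357 -0.0786]] z 0.07364272781782716 [179.9702  -0.0003  77.49  ] 0.026409984311557156 [ 0.733   0.4905 -0.8014  2.1789  0.563   0.687  -0.678 ]
31.075 [ 0.43526687 -0.04937821  0.07364273] [ 1.79970195e+02 -2.93851611e-04  7.74899823e+01] 0.026409984311557156 [0.24329352 0.90773048 0.17698905] [ 0.73  0.49 -0.8   2.18  0.56  0.69 -0.68]
```

View pics/w7.png

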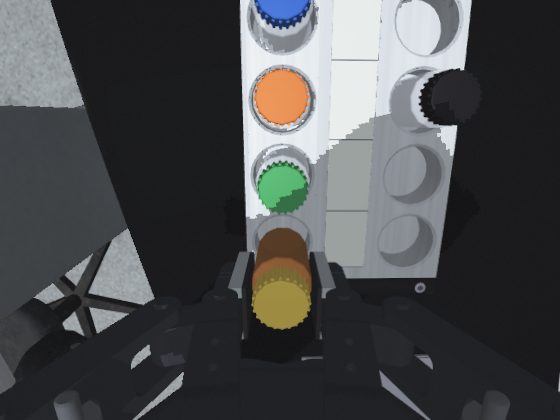

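Yellow is over the −80 hole with its cap at (281,303) and the rim top at row 215. Orange is seated centrally at (282,97). I lower yellow.

play_rows(moves=[0,0,0,0,0,0.005,-0.6,0,0,0,0,0,0.01,-0.6,0,0,0,0,0,0.015,-0.6,0,0,0,0,0,0.02,-0.6,0,0,0,0,0,0.025,-0.6,0,0,0,0,0,0.028,-0.6,0,0,0,0,0,0.0295,-0.6,0,0,0,0,0,0.0295,-0.6,0,0,0,0,0,0.0295,-0.6])

```text
t: 32.25
tcp_pos: [0.4351, -0.0494, 0.0439]
tcp_rot: [0.78, 0.626, 0.0, 0.0]
wrist_force: [0.2, 0.1, -0.4]
gripper_width: 0.0259
grasp_force: 29.6
```

Now I release, go straight up, then move clear to the right for a final top view.

play_rows(moves=[0,0,0,0,0,0,-0.2,0,0,0,0,0,0,0.1,0,0,0,0,0,0,0.1,0,0,0,0,0,-0.01,0.1,0,0,0,0,0,-0.03,0.1,0,0,0,0,0,-0.06,0.1,0,0,0,0,0,-0.1,0.1,0,0,0,-0.02,0,-0.14,0.1,0,0,0,-0.06,0,-0.18,0.1,0,0,0,-0.1,0,-0.2,0.1,0,0,0,-0.14,0,-0.2,0.1,0,0,0,-0.18,0,-0.2,0.1,0,0,0,-0.22,0,-0.2,0.1,0,0,0,-0.25,0,-0.2,0.1,0,0,0,-0.25,0,-0.2,0.1,0,0,0,-0.25,0,-0.2,0.1,0,0,0,-0.25,0,-0.2,0.1])

```text
t: 34.38
tcp_pos: [0.3812, -0.2922, 0.2441]
tcp_rot: [0.779, 0.627, 0.0, 0.0]
wrist_force: [-0.7, 0.3, 0.6]
gripper_width: 0.0468
grasp_force: 0.0
```

Run:
```python
from h import *
from bench import robot
c=robot.read_camera("top");a=cv2.resize(c["img"][160:255,135:345],None,fx=3.6,fy=3.6,interpolation=cv2.INTER_CUBIC)
s=robot.read_camera("side");b=cv2.resize(s["img"][110:260,210:340],None,fx=1.6,fy=1.6,interpolation=cv2.INTER_CUBIC)
o=np.zeros((a.shape[0]+b.shape[0],a.shape[1],3),np.uint8);o[:a.shape[0]]=a;o[a.shape[0]:,:b.shape[1]]=b
cv2.imwrite("pics/fin.png",o[:,:,::-1]);print(o.shape)
K,D=c["camera_matrix"],c["distortion"];T=np.linalg.inv(c["world_to_cam"]);i=np.load("top0.npz")
zz=c["z_map"]
h=(r0.T@np.eye(2))
for n,b in dict(white=(-.037,.08),blue=(-.037,.04),orange=(-.037,0),green=(-.037,-.04),yellow=(-.037,-.08),black=(.037,0)).items():
    w=np.r_[t0+np.linalg.inv(r0)@b,.067,1]; p=c["world_to_cam"]@w
    u,v=cv2.projectPoints(p[:3].reshape(1,3),np.zeros(3),np.zeros(3),K,D)[0].ravel().round().astype(int)
    d=np.median(zz[v-1:v+2,u-1:u+2]);print(n,c["img"][v,u],(T@np.r_[ray([(u,v)],K,D)[0]*d,1])[2].round(4))
```

```text
(582, 756, 3)
white [244 248 245] 0.0669
blue [ 74 121 221] 0.0663
orange [241 149  86] 0.0659
green [ 93 193 118] 0.0674
yellow [248 235 111] 0.0671
black [64 68 71] 0.0668
```

View pics/fin.png

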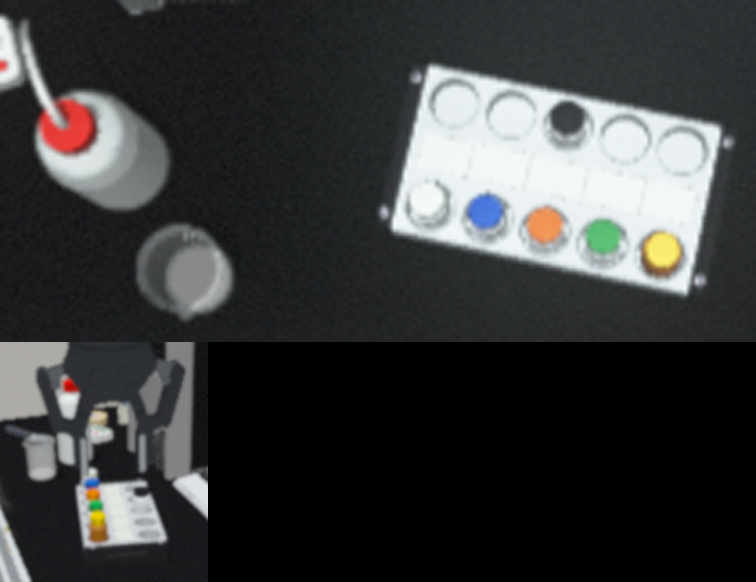

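The front row now reads white (428,202), blue, orange (545,225), green, yellow (662,250). Black is at the rear middle (568,118). Every cap top measures 0.066–0.067 m, so all are seated, and the bottle and beaker are undisturbed.

```bash
python3 -c "
from bench import robot
print(robot.close_job())"
```

```text
the job is handed in; nothing more can be done
None
```

The job is handed in at about 34 s: the front row reads white, blue, orange, green, yellow with the spent vial in the rear middle hole, all seated upright, and the wash bottle and beaker are untouched; the judge's verdict was not shown.

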